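# Nip a compression sleeve in the bench crimper: three clicks, and hold

## Robot

A 7-joint arm with a two-finger parallel gripper is mounted at the origin on the work surface. World frame = base frame: x ahead of the robot, y to its left, z up, the work surface at z = 0. Lengths are in m, angles in rad, forces in N, time in s.
With the tool pointing down it reaches from about 0.425 to 0.925 m from the base axis. Payload 6.8 kg.
Tool frame: the origin (TCP) lies between the finger pads; the fingertips stand r.tcp_to_tips ahead of it and the grasp point (between the pads) lies 3 mm ahead of it (r.tcp_to_tips is the distance from the TCP to the fingertips, in m); z points along the fingers, y is the line along which they close (so a half turn about z gives the same grasp; the last joint's range is limited). The gripper opens to 85 mm and grips with 20 to 120 N. Pads are 22 mm wide; open, the fingers measure 114 mm over their backs; the gripper's body (76 mm by 85 mm) begins 54 mm behind the grasp point. The pads swing forward as they close: fully open they stand 13 mm farther back than shut.
Start: joints at [1.227, 0.477, 0.022, 1.555, -0.011, 1.109, -0.083], TCP at [0.158, -0.656, 0.253] pointing down, gripper open.
Joint ranges: [-2.96, 2.96], [-0.34, 2.1], [-1.41, 1.46], [0.24, 2.44], [-1.37, 4.51], [0.17, 1.92], [-2.96, 2.96]. Speed limits (rad/s): [2.39, 2.39, 3.14, 3.14, 3.14, 3.14, 3.14].

## Interface

Orientations are given as a rotation vector (axis times angle).
In Python, from bench import r gives the robot as it stands. The module is installed in compiled form; this text tells all that it offers.
- The arm moves only by the tool step_arm, never from a script. Its argument "moves" is a list of rows, each an object of numbers: "rx", "ry", "rz": the turn, a rotation vector about the tool's x, y, z in degrees; "dx", "dy", "dz": the shift along the tool's x, y, z in mm; "gripper": the opening, from -1 (shut) to 1 (fully open). In form: [{"rx": .., "ry": .., "rz": .., "dx": .., "dy": .., "dz": .., "gripper": ..}, ...]. A call has 1 to 20 rows; each row shifts and turns the commanded pose from where the row before left it, along the tool's axes as they then stand; what a row does not reach is not made up. A row lasts 1/8 s, in which the tool goes at most 62.5 mm and 10.7 degrees, less where a joint would pass 70% of its speed; a pose out of reach is approached as far as the arm can. A call is refused whole if a number of a shift passes 62.5 or a number of a turn 10.7, either way. A call with a gripper value outside its range is refused whole. The fingers move at their own pace and stop on an object; "grip_force" is the grip in N (left out, the last holds). Time passes only in rows, so rows that do not move let the fingers close. It gives the time, the measured TCP pose, the force, the opening and the grip force at its end, in the units of the state.
- r.get_obs(): the state, without advancing time (a new reading comes with each control period).
- r.grab_frame(name): name is "scene" or "top"; returns the picture (480x640x3 uint8, blue, green, red); there is no depth.
- r.camera_info(name): a dict with "mtx" (3x3 intrinsics, pixels), "rvec" (rotation vector, rad) and "tvec" (3), from world to camera coordinates, as OpenCV has them. Camera axes: x right, y down, z forward; pixel columns grow to the right and rows downward; lengths in m; the calibration is good to about 2 mm. A picture is of the moment at which its call begins. camera_info takes no time and is no camera call.
- r.hand_in(): hands the job in; it is judged then, once.
The state is a dict: "clock": time; "joints": joint angles; "qvel": joint speeds; "tau": joint torques, N m; "tcp_pos": TCP position; "orientation": TCP orientation; "contact_force": force on the tool from outside, world axes, zero at the start; "moment": the same for the moment, N m; "grip_width": finger opening in m; "gripper_force": force on a finger pad.
Only numpy, scipy, OpenCV 4.12 (cv2) and the standard library are available. Lean on these libraries where they do the work, as an engineer would, in place of code of your own. Each camera call takes 0.05 s, during which the arm holds its last target. There are 200 camera calls.

## Task

Take the longest of the three bare copper sleeves from the tray, stand it upright on the rest between the open dies of the bench crimper and let go of it; then close the crimper's free handle by exactly three clicks of its ratchet, counted by feel, so that the dies just grip the sleeve without crushing it. Finish while holding the handle there: do not go on to a fourth click and do not let go of the handle, because a colleague is about to push the wire in. Leave everything else on the bench where it is.

Things in the scene. Friction and masses are not known exactly. Their poses are not given: they have to be found in the camera images.
- sleeve: The sleeve to crimp: a bare copper tube, 12 mm outside diameter, 60 mm tall, some 30 g, standing upright in the tray. It is the tallest of the three sleeves there. Origin: centre of its lower end; z runs up its axis.
- sleeve_wide: Another copper sleeve in the same tray, 18 mm diameter, 42 mm tall, upright. Leave it. Origin: centre of its lower end.
- sleeve_short: Another copper sleeve in the same tray, 12 mm diameter, 34 mm tall, upright. Leave it. Origin: centre of its lower end.
- tray: Shallow grey tray, 130 x 200 mm, rim 14 mm high, floor 3 mm thick, on the bench to the robot's left. The three sleeves stand in a row along its y axis, 62 mm apart (which stands where changes). Fixed. Origin: centre of its underside.
- crimper: Hand crimper lying flat on a grey stand fixed to the bench (base plate 8 mm thick). Origin: on the table below the pivot of its handles. x points from the free handle to the fixed one, y from the pivot to the dies. The fixed handle runs 0.35 rad off -y towards +x, in clamps 66 mm high. Head over the pivot 61 mm high; the jaws reach from y = 10 to 66 mm, tops 55 mm above the table.
- rest (a point): Where the sleeve shall stand: flat top of the rest, 25 mm above the table, midway between the open dies; axes as crimper. Die blocks with V faces, 14 to 30 mm above this point, leave 17.5 mm along x when open (2.8 mm either side of the sleeve). Closing, the moving jaw slides the sleeve 3 mm to +x into the fixed die. A seated sleeve stands 30 mm clear of the jaw tops.
- jaw: Moving jaw, on the -x side of the sleeve, geared to the free handle. It meets a sleeve on the rest when the handle has swung about 0.42 rad from its open stop, then grips it through its spring-backed die, harder and harder (3 to 20 N at the third click). Origin: its pin, 47 mm above the table.
- lever: Free handle, the one nearer the robot, with black rubber grip 22 mm wide, 24 mm tall, 105 to 245 mm from the pivot. Swings level. Origin: the pivot, 47 mm above the table. Its yaw equals the crimper's when open and grows as it closes (counterclockwise from above), 0.80 rad at most. A spring opens it with 3 to 5 N at the grip; the ratchet keeps it from reopening past a click.
- grip (a point): Point in the rubber grip of the free handle, 200 mm from the pivot, 47 mm above the table. Open, the grip runs from the pivot 1.00 rad off the crimper's -y towards -x. It can be pinched from above or pushed with the fingertips. Nothing stands within 50 mm of it along the swing to the third click.
- tooth3 (a point): Back of the third of five ratchet teeth on the handle's quadrant, 70 mm from the pivot. Clicks come every 0.145 rad (29 mm at the grip point). For each, the push at the grip point climbs over 0.09 rad to 8 to 12 N, then within 0.04 rad falls to 1 N or so: the pawl drops in, that is the click. A little further the climb to the next begins at once. Stop there after the third.
- pawl_tip (a point): Tip of the pawl, in an aluminium block between the handles; axes as crimper. The block's setting along x differs from day to day by up to 5 mm either way, so the first click comes 0.16 to 0.33 rad from the open stop: count clicks, do not go by angle. A tooth has clicked when its back lies 2 mm to +x of this point; the fourth click comes when tooth3 lies 11 to 12 mm to +x.
- lug: Copper cable lug, 53 mm long, lying on the bench. Leave it. Origin: underside.
- cleaver: Fibre cleaver, orange and black, 62 x 100 mm, 57 mm high. Leave it.
- alcohol: White alcohol dispenser, 64 mm diameter, 110 mm high. Leave it.
- tape: Roll of black tape, 84 mm diameter, lying flat, 19 mm high. Leave it.
- screwdriver: Screwdriver with a black handle, 170 mm long, lying. Leave it.
- cutters: Cable cutters, 190 mm long, lying. Leave it.

How it is judged:
On the way:
1. the long sleeve stands upright on the rest between the open dies, let go of (horizontal distance between sleeve and rest below 0.007 m and z of sleeve in the frame of rest between -0.003 and 0.004 m and angle between sleeve's own z axis and vertical below 0.12 rad and contact force between each of the arm, the fingers and sleeve below 0.1 N and x of tooth3 in the frame of pawl_tip below -0.021 m), for 0.2 s.
At the end, for the whole second after the job is handed in: The long sleeve stands upright (0.12 rad) on the rest, within 7 mm of its point, untouched by the robot and gripped by the jaw (over 1 N); tooth3 is 1 to 9.8 mm past the pawl tip: third click made, fourth not; the robot still presses or grips the free handle (over 1.5 N) (horizontal distance between sleeve and rest below 0.007 m and z of sleeve in the frame of rest between -0.003 and 0.004 m and angle between sleeve's own z axis and vertical below 0.12 rad and contact force between each of the arm, the fingers and sleeve below 0.1 N and contact force between jaw and sleeve above 1 N and x of tooth3 in the frame of pawl_tip between 0.001 and 0.0098 m and contact force between any of the fingers, the arm and lever above 1.5 N); the arm keeps its last pose, push and grip.
It fails at once if the handle goes on to a fourth click (x of tooth3 in the frame of pawl_tip above 0.011 m).
It fails at once if another thing on the bench is disturbed (moved by more than 20 mm) (distance of any of sleeve_wide, sleeve_short, lug, cleaver, alcohol, tape, screwdriver, cutters from where it was at the start of the episode above 0.02 m).
It also fails if it takes over 72 s, if anything falls off the work surface, if the arm or the gripper's body presses on something with over 40 N, if the wrist force passes 120 N, or if a joint passes its speed limit or range.

## Working session

There is one attempt and no reset: what is moved stays moved. The work goes in short steps, Python scripts to look and compute and a tool call to move; the robot and the scene stay as the last step left them, time stands still between calls to the robot, and variables do not carry over. Pictures are saved under pics/ and viewed, at most 10 in all, crops included, and the job is handed in when it is done.

Besides the shell and the picture viewer there is one more tool, called after "Request:" as name(argument=value, ...) on one line, values as JSON. step_arm: Moves the arm, as the interface text tells. Its arguments: {"type":"object","properties":{"moves":{"type":"array","items":{"type":"object","properties":{"rx":{"type":"number"},"ry":{"type":"number"},"rz":{"type":"number"},"dx":{"type":"number"},"dy":{"type":"number"},"dz":{"type":"number"},"gripper":{"type":"number"}}}},"grip_force":{"type":"number"}},"required":["moves"]}

```bash
mkdir -p pics; cat > h.py <<'E'
import numpy as np, cv2
from bench import r
def cam(n):
    c=r.camera_info(n); return np.array(c['mtx'],float),cv2.Rodrigues(np.array(c['rvec'],float))[0],np.array(c['tvec'],float).ravel()
def ray(n,uv):
    K,R,t=cam(n); d=R.T@np.linalg.inv(K)@np.array([uv[0],uv[1],1.]); return -R.T@t,d
def onz(n,uv,z):
    o,d=ray(n,uv); return o+d*(z-o[2])/d[2]
def proj(n,p):
    K,R,t=cam(n); q=K@(R@np.array(p,float)+t); return q[:2]/q[2]
E
python3 - <<'E'
from h import *
for n in("top","scene"):
    cv2.imwrite(f"pics/{n}0.png",r.grab_frame(n)); print(n,ray(n,(320,240)))
o=r.get_obs(); print(o, r.tcp_to_tips)
E
```

```text
top (array([0.39059115, 0.0552868 , 1.40034113]), array([ 0.10874765, -0.00796636, -0.99417156]))
scene (array([1.29765514, 0.54110975, 0.7506243 ]), array([-0.67348918, -0.42950818, -0.60163239]))
{'clock': 0.1, 'joints': array([ 1.22691016,  0.47773026,  0.0223173 ,  1.55636705, -0.01149551,
        1.10933029, -0.08310392]), 'qvel': array([ 0.00121945, -0.00144688,  0.00151911, -0.00187199, -0.0021999 ,
        0.00043217,  0.00117719]), 'tau': array([ 5.58397893e-03, -5.97755563e+01,  1.61407817e+00, -2.81949681e+01,
        1.28724807e-02,  4.99742600e-03, -2.14867833e-05]), 'tcp_pos': array([ 0.15756839, -0.65581999,  0.25240773]), 'orientation': array([-3.11811246e+00, -3.69380493e-01,  4.97771576e-04]), 'contact_force': array([-0.83491487,  0.01476839,  0.30094551]), 'moment': array([ 0.02457477, -0.01518083, -0.06163253]), 'gripper_force': 0.0, 'grip_width': 0.08535407173736502} 0.022
```

View pics/top0.png

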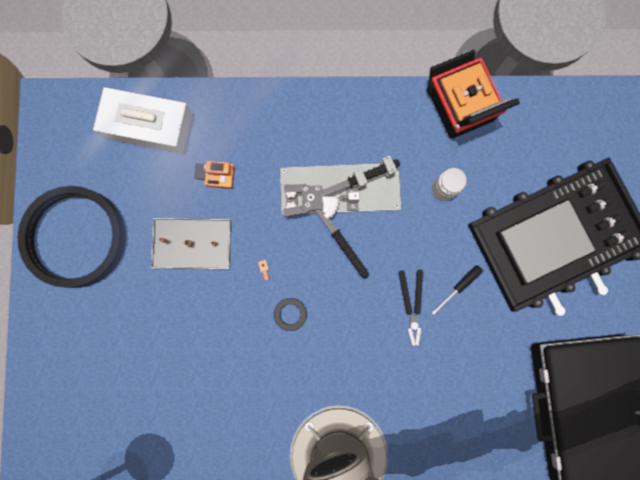

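View pics/scene0.png

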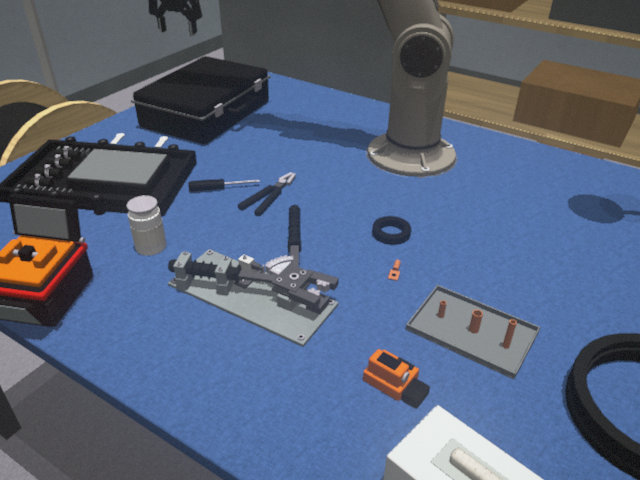

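Top view: the tray is at (191,244) with sleeves at (165,241), (189,243) and (214,244). The pivot is near (311,198) and the grip runs (335,233)–(366,275). The scene view shows the long sleeve is the rightmost one at (510,333), which is the leftmost in the top view.

```bash
python3 - <<'E'
from h import *
t=cv2.imread("pics/top0.png"); s=cv2.imread("pics/scene0.png")
a=cv2.resize(t[155:285,270:410],None,fx=4,fy=4,interpolation=cv2.INTER_CUBIC)
b=cv2.resize(s[235:345,160:350],None,fx=4,fy=4,interpolation=cv2.INTER_CUBIC)
cv2.imwrite("pics/tc.png",a); cv2.imwrite("pics/sc.png",b)
for n,im,(x0,y0,x1,y1) in(("top",t,(150,218,232,270)),("scene",s,(405,285,540,372))):
    h=cv2.cvtColor(im,cv2.COLOR_BGR2HSV); m=((h[...,0]<15)|(h[...,0]>172))&(h[...,1]>70)
    m=m.astype(np.uint8); k=np.zeros_like(m);k[y0:y1,x0:x1]=m[y0:y1,x0:x1]
    N,L,st,c=cv2.connectedComponentsWithStats(k)
    for i in range(1,N):
        if st[i,4]>4: print(n,st[i],c[i], onz(n,(c[i][0],st[i][1]+st[i][3]),.003) if n=="scene" else onz(n,c[i],.033))
# tray outline & baseplate corners
for nm,uv,z in (("tray",(152,218),.014),("tray",(230,219),.014),("tray",(230,270),.014),("tray",(152,268),.014)):print(nm,onz("top",uv,z))
E
```

```text
top [160 238   4   3  10] [161.3 239.2] [0.5436263  0.44789749 0.033     ]
top [184 240   9   7  38] [188.26315789 243.        ] [0.53366983 0.3790537  0.033     ]
top [211 242   6   4  15] [213.53333333 243.4       ] [0.53242375 0.314773   0.033     ]
scene [439 301   7  16  64] [442.140625 308.09375 ] [0.53272244 0.32087537 0.003     ]
scene [470 310  13  23 199] [475.52763819 320.66331658] [0.53719824 0.38671642 0.003     ]
scene [503 319  14  29 184] [509.31521739 332.46195652] [0.53877036 0.44862529 0.003     ]
scene [405 363  14   9  72] [410.52777778 368.44444444] [0.6815178 0.3291892 0.003    ]
tray [0.60105769 0.47882514 0.014     ]
tray [0.59769161 0.27671078 0.014     ]
tray [0.46572283 0.27510675 0.014     ]
tray [0.47150504 0.47540952 0.014     ]
```

View pics/tc.png

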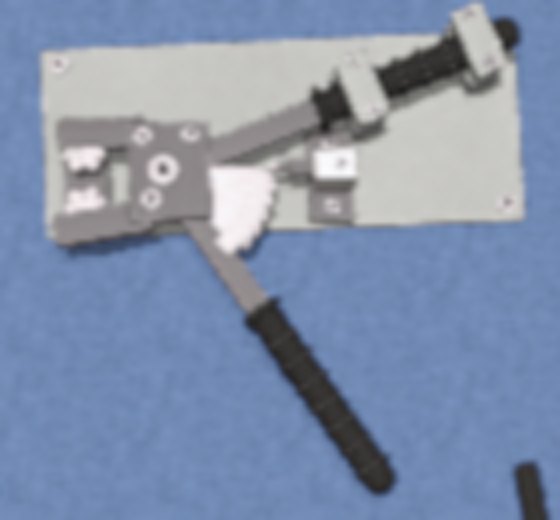

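View pics/sc.png

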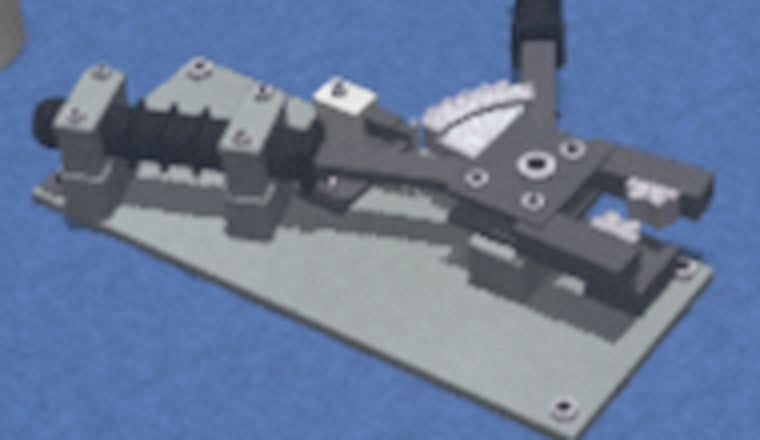

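In the top crop the pivot is at (163,169), the die blocks at (83,160) and (83,200), the lever tip near (383,485), and the base plate edges are clear. The scene crop puts the pivot at (537,163) and the dies at (655,188) and (615,225).

```bash
python3 - <<'E'
from h import *
T=lambda x,y:((x+.5)/4-.5+270,(y+.5)/4-.5+155)
S=lambda x,y:((x+.5)/4-.5+160,(y+.5)/4-.5+235)
P=onz("top",T(163,169),.061);P2=onz("scene",S(537,163),.061);print("pivot",P,P2)
print("die mid",onz("top",T(85,180),.055),onz("scene",S(635,207),.055))
c=[onz("top",T(*q),.008) for q in((42,50),(517,35),(523,217),(47,240))];print(*c)
# plate lower-left in scene
for q in((712,265),(578,437),(35,195)):print("plate scene",onz("scene",S(*q),.008))
d=c[0]-c[1];print("yaw from plate",np.arctan2(d[1],d[0])-np.pi/2)
L=onz("top",T(383,485),.047)-P;print("lever",np.hypot(*L[:2]),"yaw",np.arctan2(L[1],L[0])-(-np.pi/2-1.0))
L=onz("top",T(263,312),.05)-P;print("grip start",np.hypot(*L[:2]),"yaw",np.arctan2(L[1],L[0])-(-np.pi/2-1.0))
L=onz("top",T(490,43),.06)-P;print("fixed yaw",np.arctan2(L[1],L[0])-(-np.pi/2+.35))
L=onz("scene",S(90,90),.066)-P2;print("fixed yaw scene",np.arctan2(L[1],L[0])-(-np.pi/2+.35))
# long sleeve triangulate: scene top/bottom
print("sleeve top", onz("scene",(511.5,319.5),.063), onz("top",(160.5,238.7),.063))
E
```

```text
pivot [0.64593417 0.06822463 0.061     ] [0.64255708 0.06767387 0.061     ]
die mid [0.64025175 0.11739157 0.055     ] [0.63730997 0.11787077 0.055     ]
[0.73541998 0.14783986 0.008     ] [ 0.74412574 -0.16338111  0.008     ] [ 0.62350633 -0.16503881  0.008     ] [0.60957096 0.14420912 0.008     ]
plate scene [0.60685869 0.14156895 0.008     ]
plate scene [0.73096641 0.15020302 0.008     ]
plate scene [ 0.74620196 -0.15650119  0.008     ]
yaw from plate 0.027965622091514764
lever 0.24037420589528483 yaw 0.033789756577263574
grip start 0.10883559245681229 yaw 0.04015520173908982
fixed yaw 0.01951642017807509
fixed yaw scene 0.020025446298840954
sleeve top [0.53489137 0.43826576 0.063     ] [0.54152714 0.44130725 0.063     ]
```

Request:
step_arm(moves=[{"rz": -9.56}, {"rz": -9.56}, {"rz": -9.56}, {"rz": -9.56}, {"rz": -9.56}, {"rz": -9.56}, {"rz": -9.56}, {"rz": -9.56}, {"dx": 25.5, "dy": 32.7}, {"dx": 25.5, "dy": 32.7}, {"dx": 25.5, "dy": 32.7}, {"dx": 25.5, "dy": 32.7}, {"dx": 25.5, "dy": 32.7}, {"dx": 25.5, "dy": 32.7}, {"dx": 25.5, "dy": 32.7}, {"dx": 25.5, "dy": 32.7}, {"dx": 25.5, "dy": 32.7}, {"dx": 25.5, "dy": 32.7}, {"dx": 25.5, "dy": 32.7}, {"dx": 25.5, "dy": 32.7}])

```text
invalid input at $.moves[0]: expected keys rx, ry, rz, dx, dy, dz, gripper
```

Request:
step_arm(moves=[{"dx": 40, "dy": 7}, {"dx": 40, "dy": 7}, {"dx": 40, "dy": 7}, {"dx": 40, "dy": 7}, {"dx": 40, "dy": 7}, {"dx": 40, "dy": 7}, {"dx": 40, "dy": 7}, {"dx": 40, "dy": 7}, {"dx": 40, "dy": 7}, {"dx": 40, "dy": 7}, {"dx": 39, "dy": -8, "gripper": 0.2}, {"dx": 39, "dy": -8}, {"dx": 39, "dy": -8}, {"dx": 39, "dy": -8}, {"dx": 39, "dy": -8}, {"dx": 39, "dy": -8}, {"dx": 39, "dy": -8}, {"dx": 39, "dy": -8}, {"dx": 39, "dy": -8}, {"dx": 39, "dy": -8}])

```text
invalid input at $.moves[0]: expected keys rx, ry, rz, dx, dy, dz, gripper
```

Request:
step_arm(moves=[{"rx": 0, "ry": 0, "rz": -9.56, "dx": 0, "dy": 0, "dz": 0, "gripper": 1}, {"rx": 0, "ry": 0, "rz": -9.56, "dx": 0, "dy": 0, "dz": 0, "gripper": 1}, {"rx": 0, "ry": 0, "rz": -9.56, "dx": 0, "dy": 0, "dz": 0, "gripper": 1}, {"rx": 0, "ry": 0, "rz": -9.56, "dx": 0, "dy": 0, "dz": 0, "gripper": 1}, {"rx": 0, "ry": 0, "rz": -9.56, "dx": 0, "dy": 0, "dz": 0, "gripper": 1}, {"rx": 0, "ry": 0, "rz": -9.56, "dx": 0, "dy": 0, "dz": 0, "gripper": 1}, {"rx": 0, "ry": 0, "rz": -9.56, "dx": 0, "dy": 0, "dz": 0, "gripper": 1}, {"rx": 0, "ry": 0, "rz": -9.56, "dx": 0, "dy": 0, "dz": 0, "gripper": 1}, {"rx": 0, "ry": 0, "rz": 0, "dx": 30, "dy": 39, "dz": 0, "gripper": 1}, {"rx": 0, "ry": 0, "rz": 0, "dx": 30, "dy": 39, "dz": 0, "gripper": 1}, {"rx": 0, "ry": 0, "rz": 0, "dx": 30, "dy": 39, "dz": 0, "gripper": 1}, {"rx": 0, "ry": 0, "rz": 0, "dx": 30, "dy": 39, "dz": 0, "gripper": 1}, {"rx": 0, "ry": 0, "rz": 0, "dx": 30, "dy": 39, "dz": 0, "gripper": 1}, {"rx": 0, "ry": 0, "rz": 0, "dx": 30, "dy": 39, "dz": 0, "gripper": 1}, {"rx": 0, "ry": 0, "rz": 0, "dx": 30, "dy": 39, "dz": 0, "gripper": 1}, {"rx": 0, "ry": 0, "rz": 0, "dx": 30, "dy": 39, "dz": 0, "gripper": 1}, {"rx": 0, "ry": 0, "rz": 0, "dx": 30, "dy": 39, "dz": 0, "gripper": 1}, {"rx": 0, "ry": 0, "rz": 0, "dx": 30, "dy": 39, "dz": 0, "gripper": 1}])

```text
clock: 2.35
tcp_pos: [0.5486, -0.3554, 0.2528]
orientation: [-2.221, -2.22, 0.001]
contact_force: [0.8, 0.2, -0.4]
grip_width: 0.0855
gripper_force: 0.0
```

Request:
step_arm(moves=[{"rx": 0, "ry": 0, "rz": 0, "dx": 50.6, "dy": 9, "dz": 0, "gripper": 0.2}, {"rx": 0, "ry": 0, "rz": 0, "dx": 50.6, "dy": 9, "dz": 0, "gripper": 0.2}, {"rx": 0, "ry": 0, "rz": 0, "dx": 50.6, "dy": 9, "dz": 0, "gripper": 0.2}, {"rx": 0, "ry": 0, "rz": 0, "dx": 50.6, "dy": 9, "dz": 0, "gripper": 0.2}, {"rx": 0, "ry": 0, "rz": 0, "dx": 50.6, "dy": 9, "dz": 0, "gripper": 0.2}, {"rx": 0, "ry": 0, "rz": 0, "dx": 50.6, "dy": 9, "dz": 0, "gripper": 0.2}, {"rx": 0, "ry": 0, "rz": 0, "dx": 50.6, "dy": 9, "dz": 0, "gripper": 0.2}, {"rx": 0, "ry": 0, "rz": 0, "dx": 50.6, "dy": 9, "dz": 0, "gripper": 0.2}, {"rx": 0, "ry": 0, "rz": 0, "dx": 48.7, "dy": -10.4, "dz": 0, "gripper": 0.2}, {"rx": 0, "ry": 0, "rz": 0, "dx": 48.7, "dy": -10.4, "dz": 0, "gripper": 0.2}, {"rx": 0, "ry": 0, "rz": 0, "dx": 48.7, "dy": -10.4, "dz": 0, "gripper": 0.2}, {"rx": 0, "ry": 0, "rz": 0, "dx": 48.7, "dy": -10.4, "dz": 0, "gripper": 0.2}, {"rx": 0, "ry": 0, "rz": 0, "dx": 48.7, "dy": -10.4, "dz": 0, "gripper": 0.2}, {"rx": 0, "ry": 0, "rz": 0, "dx": 48.7, "dy": -10.4, "dz": 0, "gripper": 0.2}, {"rx": 0, "ry": 0, "rz": 0, "dx": 48.7, "dy": -10.4, "dz": 0, "gripper": 0.2}, {"rx": 0, "ry": 0, "rz": 0, "dx": 48.7, "dy": -10.4, "dz": 0, "gripper": 0.2}, {"rx": 0, "ry": 0, "rz": 0, "dx": 0, "dy": 0, "dz": 40, "gripper": 0.2}, {"rx": 0, "ry": 0, "rz": 0, "dx": 0, "dy": 0, "dz": 40, "gripper": 0.2}, {"rx": 0, "ry": 0, "rz": 0, "dx": 0, "dy": 0, "dz": 0, "gripper": 0.2}, {"rx": 0, "ry": 0, "rz": 0, "dx": 0, "dy": 0, "dz": 0, "gripper": 0.2}])

```text
clock: 4.85
tcp_pos: [0.5372, 0.4385, 0.1747]
orientation: [-2.222, -2.221, -0.002]
contact_force: [0.4, 0.3, 0.1]
grip_width: 0.051
gripper_force: 0.0
```

```bash
python3 - <<'E'
from h import *
s=r.grab_frame("scene"); o=r.get_obs(); print(o['tcp_pos'])
p=proj("scene",o['tcp_pos']);g=o['tcp_pos'].copy();g[2]=.033;print(p,proj("scene",g))
im=s.copy()
for z in(.003,.063): cv2.circle(im,tuple(int(round(v)) for v in proj("scene",[g[0],g[1],z])),1,(0,255,0),-1)
cv2.imwrite("pics/s1.png",cv2.resize(im[230:370,420:580],None,fx=4,fy=4,interpolation=cv2.INTER_CUBIC))
E
```

```text
[0.53748406 0.43879004 0.17537354]
[526.5320187  269.02466121] [507.59755005 333.09165802]
```

View pics/s1.png

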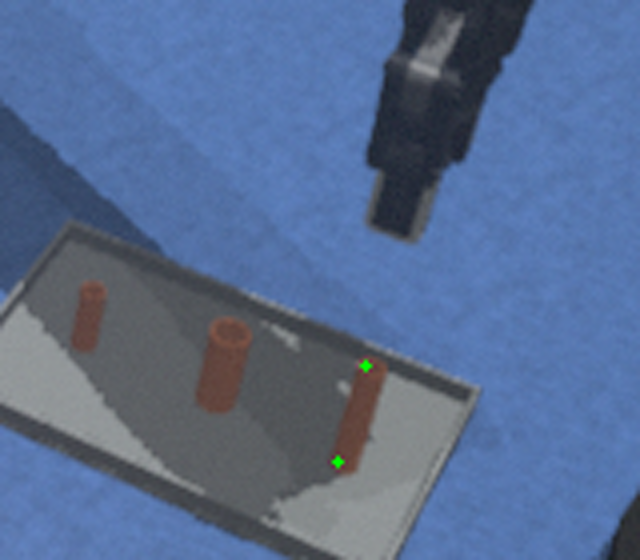

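The projected TCP axis falls about 2 px left of the long sleeve's axis (crop (366,366) against (372,362)), which is about 3 mm in +y. I'll correct that, descend and grip.

Request:
step_arm(moves=[{"rx": 0, "ry": 0, "rz": 0, "dx": 3, "dy": 0, "dz": 30, "gripper": 0.2}, {"rx": 0, "ry": 0, "rz": 0, "dx": 0, "dy": 0, "dz": 30, "gripper": 0.2}, {"rx": 0, "ry": 0, "rz": 0, "dx": 0, "dy": 0, "dz": 30, "gripper": 0.2}, {"rx": 0, "ry": 0, "rz": 0, "dx": 0, "dy": 0, "dz": 25, "gripper": 0.2}, {"rx": 0, "ry": 0, "rz": 0, "dx": 0, "dy": 0, "dz": 0, "gripper": 0.2}, {"rx": 0, "ry": 0, "rz": 0, "dx": 0, "dy": 0, "dz": 0, "gripper": -0.5}, {"rx": 0, "ry": 0, "rz": 0, "dx": 0, "dy": 0, "dz": 0, "gripper": -1}, {"rx": 0, "ry": 0, "rz": 0, "dx": 0, "dy": 0, "dz": 0, "gripper": -1}, {"rx": 0, "ry": 0, "rz": 0, "dx": 0, "dy": 0, "dz": 0, "gripper": -1}, {"rx": 0, "ry": 0, "rz": 0, "dx": 0, "dy": 0, "dz": 0, "gripper": -1}, {"rx": 0, "ry": 0, "rz": 0, "dx": 0, "dy": 0, "dz": 0, "gripper": -1}], grip_force=30)

```text
clock: 6.28
tcp_pos: [0.5374, 0.4417, 0.0597]
orientation: [2.222, 2.221, 0.003]
contact_force: [-0.3, -0.3, 5.2]
grip_width: 0.0107
gripper_force: 29.7
```

Request:
step_arm(moves=[{"rx": 0, "ry": 0, "rz": 0, "dx": 0, "dy": 0, "dz": -40, "gripper": -1}, {"rx": 0, "ry": 0, "rz": 0, "dx": 0, "dy": 0, "dz": -50, "gripper": -1}, {"rx": 0, "ry": 0, "rz": 0, "dx": 0, "dy": 0, "dz": -30, "gripper": -1}, {"rx": 0, "ry": 0, "rz": 0, "dx": -40.5, "dy": 12.7, "dz": 0, "gripper": -1}, {"rx": 0, "ry": 0, "rz": 0, "dx": -40.5, "dy": 12.7, "dz": 0, "gripper": -1}, {"rx": 0, "ry": 0, "rz": 0, "dx": -40.5, "dy": 12.7, "dz": 0, "gripper": -1}, {"rx": 0, "ry": 0, "rz": 0, "dx": -40.5, "dy": 12.7, "dz": 0, "gripper": -1}, {"rx": 0, "ry": 0, "rz": 0, "dx": -40.5, "dy": 12.7, "dz": 0, "gripper": -1}, {"rx": 0, "ry": 0, "rz": 0, "dx": -40.5, "dy": 12.7, "dz": 0, "gripper": -1}, {"rx": 0, "ry": 0, "rz": 0, "dx": -40.5, "dy": 12.7, "dz": 0, "gripper": -1}, {"rx": 0, "ry": 0, "rz": 0, "dx": -40.5, "dy": 12.7, "dz": 0, "gripper": -1}, {"rx": 0, "ry": 0, "rz": 0, "dx": 0, "dy": 0, "dz": 35, "gripper": -1}, {"rx": 0, "ry": 0, "rz": 0, "dx": 0, "dy": 0, "dz": 0, "gripper": -1}, {"rx": 0, "ry": 0, "rz": 0, "dx": 0, "dy": 0, "dz": 0, "gripper": -1}])

```text
clock: 8.02
tcp_pos: [0.6382, 0.1182, 0.1442]
orientation: [-2.22, -2.223, -0.001]
contact_force: [-1.2, 0.2, 0.1]
grip_width: 0.0107
gripper_force: 29.4
```

```bash
python3 - <<'E'
from h import *
s=r.grab_frame("scene"); o=r.get_obs(); t=o['tcp_pos']; print(t,o['grip_width'])
im=s.copy()[200:340,240:360]; im=cv2.resize(im,None,fx=5,fy=5,interpolation=cv2.INTER_CUBIC)[:600]
def dot(p,c):
    u=proj("scene",p); q=((u[0]-240+.5)*5-.5,(u[1]-200+.5)*5-.5); print(q); cv2.circle(im,(int(q[0]),int(q[1])),2,c,-1)
dot([t[0],t[1],t[2]-.057],(0,255,0));dot([t[0],t[1],t[2]-.02],(0,255,0))
dot([.639,.1177,.055],(0,0,255));dot([.639,.1177,.025],(0,0,255))
cv2.imwrite("pics/s2.png",im)
E
```

```text
[0.6385872  0.11840123 0.14461553] 0.010703591693741313
(np.float64(394.014144570835), np.float64(367.2987713173755))
(np.float64(395.01029589819393), np.float64(285.6363183067897))
(np.float64(390.91862273523145), np.float64(436.2932267822192))
(np.float64(390.20975620686056), np.float64(497.56459804495006))
```

View pics/s2.png

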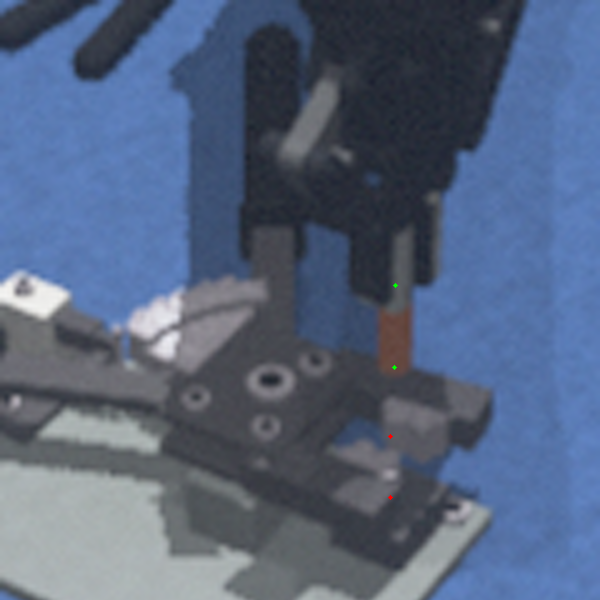

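```bash
python3 - <<'E'
from h import *
s=cv2.imread("pics/scene0.png")
h=cv2.cvtColor(s,cv2.COLOR_BGR2HSV); m=(((h[...,0]<15)|(h[...,0]>172))&(h[...,1]>70)).astype(np.uint8)
k=np.zeros_like(m);k[310:355,495:525]=m[310:355,495:525]
v,u=np.nonzero(k); c=np.array([u.mean(),v.mean()]);print(c,v.min(),v.max())
print("pred",proj("scene",[.5374,.4417,.033])," meas->",onz("scene",c,.033))
# top camera: same check
t=cv2.imread("pics/top0.png"); print("top pred base/top",proj("top",[.5374,.4417,.003]),proj("top",[.5374,.4417,.063]))
cr=t[228:254,148:180]; cv2.imwrite("pics/x.png",cv2.resize(cr,None,fx=16,fy=16,interpolation=cv2.INTER_CUBIC))
E
```

```text
[509.31521739 332.46195652] 319 347
pred [509.28101989 333.75075511]  meas-> [0.53440156 0.44076301 0.033     ]
top pred base/top [166.9046108  242.84800716] [160.3011545  240.34997709]
```

View pics/x.png

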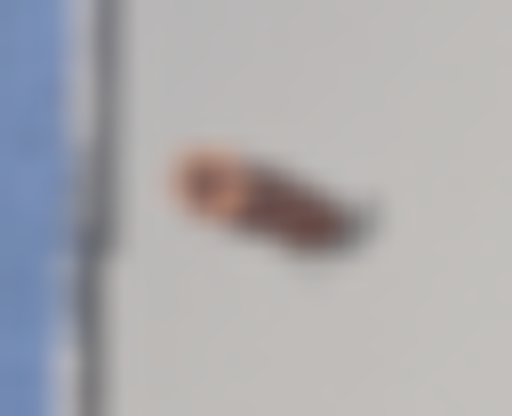

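Request:
step_arm(moves=[{"rx": 0, "ry": 0, "rz": 0, "dx": -0.5, "dy": 0.4, "dz": 15, "gripper": -1}, {"rx": 0, "ry": 0, "rz": 0, "dx": 0, "dy": 0, "dz": 15, "gripper": -1}, {"rx": 0, "ry": 0, "rz": 0, "dx": 0, "dy": 0, "dz": 10, "gripper": -1}, {"rx": 0, "ry": 0, "rz": 0, "dx": 0, "dy": 0, "dz": 5, "gripper": -1}, {"rx": 0, "ry": 0, "rz": 0, "dx": 0, "dy": 0, "dz": 5, "gripper": -1}, {"rx": 0, "ry": 0, "rz": 0, "dx": 0, "dy": 0, "dz": 0, "gripper": -1}])

```text
clock: 8.82
tcp_pos: [0.6387, 0.1166, 0.093]
orientation: [-2.222, -2.221, -0.0]
contact_force: [2.0, 0.5, -2.2]
grip_width: 0.0107
gripper_force: 29.2
```

Request:
step_arm(moves=[{"rx": 0, "ry": 0, "rz": 0, "dx": 0, "dy": 0, "dz": 5, "gripper": -1}, {"rx": 0, "ry": 0, "rz": 0, "dx": 0, "dy": 0, "dz": 4.5, "gripper": -1}, {"rx": 0, "ry": 0, "rz": 0, "dx": 0, "dy": 0, "dz": 2, "gripper": -1}, {"rx": 0, "ry": 0, "rz": 0, "dx": 0, "dy": 0, "dz": 0, "gripper": -1}])

```text
clock: 9.32
tcp_pos: [0.6388, 0.1166, 0.0818]
orientation: [2.221, 2.221, 0.0]
contact_force: [2.6, 1.2, -0.5]
grip_width: 0.0108
gripper_force: 29.4
```

Request:
step_arm(moves=[{"rx": 0, "ry": 0, "rz": 0, "dx": 0, "dy": 0, "dz": 0.5, "gripper": -1}, {"rx": 0, "ry": 0, "rz": 0, "dx": 0, "dy": 0, "dz": 0, "gripper": -0.7}, {"rx": 0, "ry": 0, "rz": 0, "dx": 0, "dy": 0, "dz": 0, "gripper": -0.5}, {"rx": 0, "ry": 0, "rz": 0, "dx": 0, "dy": 0, "dz": 0, "gripper": -0.2}, {"rx": 0, "ry": 0, "rz": 0, "dx": 0, "dy": 0, "dz": 0, "gripper": -0.2}, {"rx": 0, "ry": 0, "rz": 0, "dx": 0, "dy": 0, "dz": 0, "gripper": -0.2}])

```text
clock: 10.07
tcp_pos: [0.6385, 0.1164, 0.0812]
orientation: [-2.222, -2.221, 0.0]
contact_force: [-0.3, -0.1, 0.2]
grip_width: 0.0341
gripper_force: 0.0
```

```bash
python3 - <<'E'
from h import *
s=r.grab_frame("scene"); o=r.get_obs(); print(o['tcp_pos'],o['contact_force'],o['grip_width'])
im=s.copy()[200:320,240:360]; im=cv2.resize(im,None,fx=5,fy=5,interpolation=cv2.INTER_CUBIC)
cv2.imwrite("pics/s3.png",im)
E
```

```text
[0.63855281 0.11642537 0.08123174] [ 0.45870546 -0.48185876 -0.582066  ] 0.03426365581677737
```

View pics/s3.png

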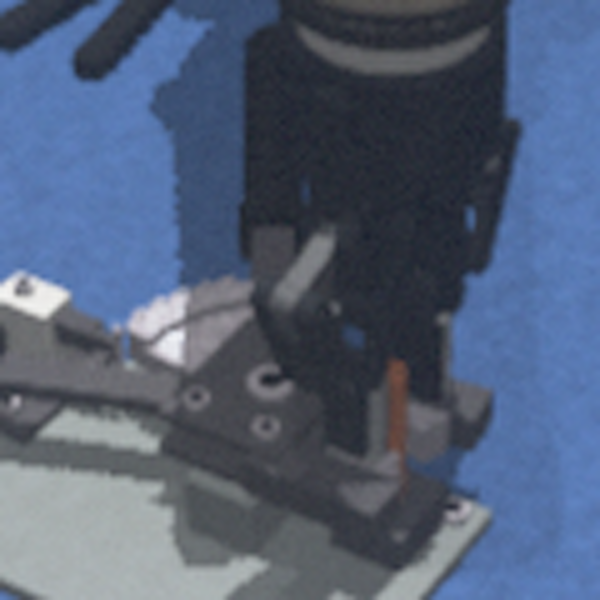

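The sleeve stands upright between the dies, crop (398,360) to (404,490), and the fingers are clear of it. I'll retract straight up and go to the lever grip.

Request:
step_arm(moves=[{"rx": 0, "ry": 0, "rz": 0, "dx": 0, "dy": 0, "dz": -15, "gripper": -0.2}, {"rx": 0, "ry": 0, "rz": 0, "dx": 0, "dy": 0, "dz": -35, "gripper": -0.2}, {"rx": 0, "ry": 0, "rz": 0, "dx": 0, "dy": 0, "dz": -50, "gripper": -0.2}, {"rx": 0, "ry": 0, "rz": 0, "dx": -39, "dy": -37.5, "dz": 0, "gripper": 0.3}, {"rx": 0, "ry": 0, "rz": 0, "dx": -39, "dy": -37.5, "dz": 0, "gripper": 0.3}, {"rx": 0, "ry": 0, "rz": 0, "dx": -39, "dy": -37.5, "dz": 0, "gripper": 0.3}, {"rx": 0, "ry": 0, "rz": 0, "dx": -39, "dy": -37.5, "dz": 0, "gripper": 0.3}, {"rx": 0, "ry": 0, "rz": 9.25, "dx": 0, "dy": 0, "dz": 0, "gripper": 0.3}, {"rx": 0, "ry": 0, "rz": 9.25, "dx": 0, "dy": 0, "dz": 0, "gripper": 0.3}, {"rx": 0, "ry": 0, "rz": 9.25, "dx": 0, "dy": 0, "dz": 0, "gripper": 0.3}, {"rx": 0, "ry": 0, "rz": 9.25, "dx": 0, "dy": 0, "dz": 0, "gripper": 0.3}, {"rx": 0, "ry": 0, "rz": 9.25, "dx": 0, "dy": 0, "dz": 0, "gripper": 0.3}, {"rx": 0, "ry": 0, "rz": 9.25, "dx": 0, "dy": 0, "dz": 0, "gripper": 0.3}, {"rx": 0, "ry": 0, "rz": 0, "dx": 0, "dy": 0, "dz": 40, "gripper": 0.3}, {"rx": 0, "ry": 0, "rz": 0, "dx": 0, "dy": 0, "dz": 0, "gripper": 0.3}])

```text
clock: 12.0
tcp_pos: [0.487, -0.0393, 0.1403]
orientation: [-2.999, -0.932, 0.006]
contact_force: [-1.2, 0.3, 0.9]
grip_width: 0.0559
gripper_force: 0.0
```

```bash
python3 - <<'E'
from h import *
from scipy.spatial.transform import Rotation as Ro
s=r.grab_frame("scene"); o=r.get_obs(); t=o['tcp_pos']; R=Ro.from_rotvec(o['orientation']).as_matrix()
print(t,o['contact_force'],o['grip_width']); print(R)
im=s.copy()[160:310,190:390]
im=cv2.resize(im,None,fx=4,fy=4,interpolation=cv2.INTER_CUBIC)
for z in(.058,):
  for d in(-.03,0,.03):
    u=proj("scene",list(t[:2]+R[:2,0]*d)+[z]); cv2.circle(im,(int((u[0]-190+.5)*4),int((u[1]-160+.5)*4)),2,(0,255,0),-1)
cv2.imwrite("pics/s4.png",im)
P=np.array([.6443,.0679]);tx=R[:2,0];print("off tool y",(P-t[:2])@R[:2,1],"radius",(P-t[:2])@tx)
E
```

```text
[ 0.48807957 -0.03928449  0.1415673 ] [ 0.32572723  0.4303634  -0.2144521 ] 0.0555015274328116
[[ 8.23830333e-01  5.66834002e-01 -1.67265974e-03]
 [ 5.66835040e-01 -8.23831295e-01  1.85170961e-04]
 [-1.27302824e-03 -1.10067160e-03 -9.99998584e-01]]
off tool y 0.0002491150036786359 radius 0.18945505812308922
```

View pics/s4.png

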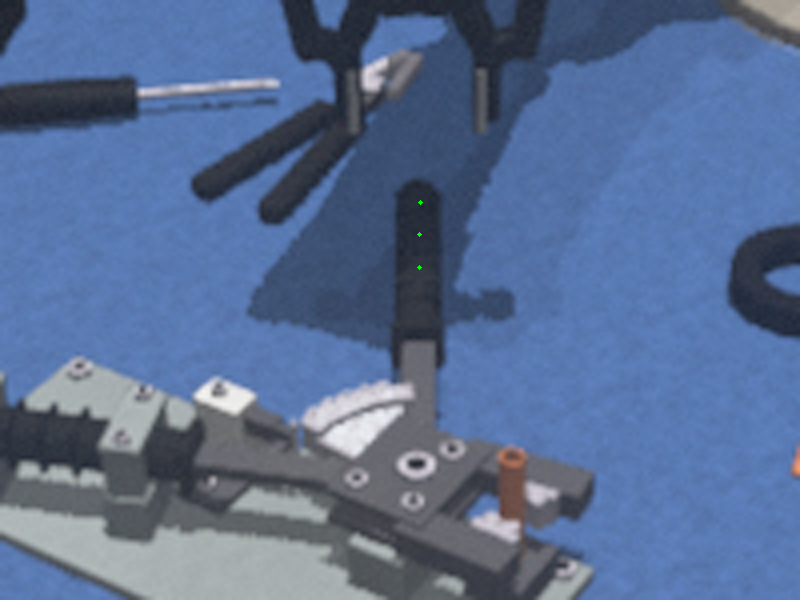

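The sleeve stands free between the dies (top at (511,455), base at (512,520)). The lever grip axis coincides with the projected TCP line, so I'll descend and pinch.

Request:
step_arm(moves=[{"rx": 0, "ry": 0, "rz": 0, "dx": 0, "dy": 0, "dz": 35, "gripper": 0.3}, {"rx": 0, "ry": 0, "rz": 0, "dx": 0, "dy": 0, "dz": 35, "gripper": 0.3}, {"rx": 0, "ry": 0, "rz": 0, "dx": 0, "dy": 0, "dz": 22, "gripper": 0.3}, {"rx": 0, "ry": 0, "rz": 0, "dx": 0, "dy": 0, "dz": 0, "gripper": 0.3}, {"rx": 0, "ry": 0, "rz": 0, "dx": 0, "dy": 0, "dz": 0, "gripper": -0.3}, {"rx": 0, "ry": 0, "rz": 0, "dx": 0, "dy": 0, "dz": 0, "gripper": -0.6}, {"rx": 0, "ry": 0, "rz": 0, "dx": 0, "dy": 0, "dz": 0, "gripper": -1}, {"rx": 0, "ry": 0, "rz": 0, "dx": 0, "dy": 0, "dz": 0, "gripper": -1}, {"rx": 0, "ry": 0, "rz": 0, "dx": 0, "dy": 0, "dz": 0, "gripper": -1}], grip_force=25)

```text
clock: 13.18
tcp_pos: [0.4896, -0.0392, 0.0509]
orientation: [2.999, 0.932, 0.004]
contact_force: [-2.1, 1.1, 7.2]
grip_width: 0.0216
gripper_force: 29.2
```

Request:
step_arm(moves=[{"rx": 0, "ry": 0, "rz": -1.15, "dx": 0, "dy": 3.8, "dz": 0, "gripper": -1}, {"rx": 0, "ry": 0, "rz": -1.15, "dx": 0, "dy": 3.8, "dz": 0, "gripper": -1}, {"rx": 0, "ry": 0, "rz": -1.15, "dx": 0, "dy": 3.8, "dz": 0, "gripper": -1}, {"rx": 0, "ry": 0, "rz": 0, "dx": 0, "dy": 0, "dz": 0, "gripper": -1}])

```text
clock: 13.68
tcp_pos: [0.4959, -0.0479, 0.0509]
orientation: [-2.971, -1.021, -0.003]
contact_force: [-3.0, 3.1, 8.8]
grip_width: 0.0214
gripper_force: 29.1
```

Request:
step_arm(moves=[{"rx": 0, "ry": 0, "rz": -1.15, "dx": 0, "dy": 3.8, "dz": 0, "gripper": -1}, {"rx": 0, "ry": 0, "rz": 0, "dx": 0, "dy": 0, "dz": 0, "gripper": -1}])

```text
clock: 13.92
tcp_pos: [0.4982, -0.0506, 0.0509]
orientation: [-2.96, -1.051, -0.003]
contact_force: [-3.5, 4.1, 7.0]
grip_width: 0.0213
gripper_force: 29.1
```

Request:
step_arm(moves=[{"rx": 0, "ry": 0, "rz": -1.15, "dx": 0, "dy": 3.8, "dz": 0, "gripper": -1}, {"rx": 0, "ry": 0, "rz": 0, "dx": 0, "dy": 0, "dz": 0, "gripper": -1}])

```text
clock: 14.18
tcp_pos: [0.5006, -0.0535, 0.0508]
orientation: [-2.949, -1.081, -0.003]
contact_force: [-3.0, 4.2, 8.8]
grip_width: 0.0217
gripper_force: 29.1
```

Request:
step_arm(moves=[{"rx": 0, "ry": 0, "rz": -1.15, "dx": 0, "dy": 3.8, "dz": 0, "gripper": -1}, {"rx": 0, "ry": 0, "rz": 0, "dx": 0, "dy": 0, "dz": 0, "gripper": -1}])

```text
clock: 14.42
tcp_pos: [0.503, -0.0563, 0.0508]
orientation: [-2.938, -1.11, -0.003]
contact_force: [-3.1, 3.5, 9.0]
grip_width: 0.0219
gripper_force: 29.1
```

Request:
step_arm(moves=[{"rx": 0, "ry": 0, "rz": -1.15, "dx": 0, "dy": 3.8, "dz": 0, "gripper": -1}, {"rx": 0, "ry": 0, "rz": 0, "dx": 0, "dy": 0, "dz": 0, "gripper": -1}])

```text
clock: 14.68
tcp_pos: [0.5053, -0.0588, 0.0508]
orientation: [-2.926, -1.14, -0.002]
contact_force: [-3.2, 5.8, 10.1]
grip_width: 0.0217
gripper_force: 29.2
```

Request:
step_arm(moves=[{"rx": 0, "ry": 0, "rz": -1.15, "dx": 0, "dy": 3.8, "dz": 0, "gripper": -1}, {"rx": 0, "ry": 0, "rz": 0, "dx": 0, "dy": 0, "dz": 0, "gripper": -1}])

```text
clock: 14.92
tcp_pos: [0.5078, -0.0615, 0.0508]
orientation: [-2.915, -1.169, -0.002]
contact_force: [-4.4, 5.6, 9.6]
grip_width: 0.0218
gripper_force: 29.2
```

Request:
step_arm(moves=[{"rx": 0, "ry": 0, "rz": -1.15, "dx": 0, "dy": 3.8, "dz": 0, "gripper": -1}, {"rx": 0, "ry": 0, "rz": 0, "dx": 0, "dy": 0, "dz": 0, "gripper": -1}])

```text
clock: 15.18
tcp_pos: [0.5104, -0.0642, 0.0508]
orientation: [-2.903, -1.198, -0.002]
contact_force: [-4.3, 5.4, 8.4]
grip_width: 0.0218
gripper_force: 29.2
```

Request:
step_arm(moves=[{"rx": 0, "ry": 0, "rz": -1.15, "dx": 0, "dy": 3.8, "dz": 0, "gripper": -1}, {"rx": 0, "ry": 0, "rz": 0, "dx": 0, "dy": 0, "dz": 0, "gripper": -1}])

```text
clock: 15.42
tcp_pos: [0.5134, -0.067, 0.0509]
orientation: [-2.891, -1.228, -0.003]
contact_force: [-2.8, 5.6, 7.7]
grip_width: 0.0217
gripper_force: 29.0
```

```bash
cat > ang.py <<'E'
from h import *
from scipy.spatial.transform import Rotation as Ro
o=r.get_obs(); R=Ro.from_rotvec(o['orientation']).as_matrix(); d=o['tcp_pos'][:2]-np.array([.6443,.0679])
print("phi",np.arctan2(d[1],d[0])+2.538,"rad",np.hypot(*d),"tool yaw",np.arctan2(R[1,0],R[0,0])-.6036,"F tool",o['contact_force']@R,o['clock'])
E
python3 ang.py
```

```text
phi 0.19664678966272087 rad 0.18797774453036234 tool yaw 0.20005769295276565 F tool [ 2.12472982 -5.87912733 -7.73292762] 15.425
```

Request:
step_arm(moves=[{"rx": 0, "ry": 0, "rz": -1.15, "dx": 0, "dy": 3.8, "dz": 0, "gripper": -1}, {"rx": 0, "ry": 0, "rz": 0, "dx": 0, "dy": 0, "dz": 0, "gripper": -1}])

```text
clock: 15.68
tcp_pos: [0.5167, -0.0701, 0.0509]
orientation: [2.878, 1.259, 0.004]
contact_force: [-0.8, 3.0, 6.6]
grip_width: 0.0216
gripper_force: 28.7
```

Request:
step_arm(moves=[{"rx": 0, "ry": 0, "rz": -1.15, "dx": 0, "dy": 3.8, "dz": 0, "gripper": -1}, {"rx": 0, "ry": 0, "rz": 0, "dx": 0, "dy": 0, "dz": 0, "gripper": -1}])

```text
clock: 15.92
tcp_pos: [0.5198, -0.0729, 0.0509]
orientation: [2.865, 1.287, 0.005]
contact_force: [-0.5, 3.2, 6.9]
grip_width: 0.0218
gripper_force: 29.0
```

Request:
step_arm(moves=[{"rx": 0, "ry": 0, "rz": -1.15, "dx": 0, "dy": 3.8, "dz": 0, "gripper": -1}, {"rx": 0, "ry": 0, "rz": 0, "dx": 0, "dy": 0, "dz": 0, "gripper": -1}])

```text
clock: 16.18
tcp_pos: [0.5217, -0.0746, 0.0508]
orientation: [-2.852, -1.315, -0.003]
contact_force: [-2.8, 4.7, 9.8]
grip_width: 0.0216
gripper_force: 29.3
```

Request:
step_arm(moves=[{"rx": 0, "ry": 0, "rz": -1.15, "dx": 0, "dy": 3.8, "dz": 0, "gripper": -1}, {"rx": 0, "ry": 0, "rz": 0, "dx": 0, "dy": 0, "dz": 0, "gripper": -1}])

```text
clock: 16.42
tcp_pos: [0.5246, -0.077, 0.0508]
orientation: [-2.839, -1.343, -0.003]
contact_force: [-2.7, 5.3, 9.7]
grip_width: 0.0217
gripper_force: 29.3
```

```bash
python3 ang.py
```

```text
phi 0.2768195246448717 rad 0.18795606117862643 tool yaw 0.28010202726709077 F tool [ 2.43440223 -5.43707742 -9.71439495] 16.425
```

Request:
step_arm(moves=[{"rx": 0, "ry": 0, "rz": -1.15, "dx": 0, "dy": 3.8, "dz": 0, "gripper": -1}, {"rx": 0, "ry": 0, "rz": 0, "dx": 0, "dy": 0, "dz": 0, "gripper": -1}])

```text
clock: 16.68
tcp_pos: [0.5274, -0.0793, 0.0508]
orientation: [-2.825, -1.371, -0.003]
contact_force: [-4.0, 6.2, 9.8]
grip_width: 0.0217
gripper_force: 29.3
```

Request:
step_arm(moves=[{"rx": 0, "ry": 0, "rz": -1.15, "dx": 0, "dy": 3.8, "dz": 0, "gripper": -1}, {"rx": 0, "ry": 0, "rz": 0, "dx": 0, "dy": 0, "dz": 0, "gripper": -1}])

```text
clock: 16.92
tcp_pos: [0.5303, -0.0815, 0.0508]
orientation: [-2.811, -1.399, -0.003]
contact_force: [-3.3, 6.7, 9.6]
grip_width: 0.0218
gripper_force: 29.3
```

Request:
step_arm(moves=[{"rx": 0, "ry": 0, "rz": -1.15, "dx": 0, "dy": 3.8, "dz": 0, "gripper": -1}, {"rx": 0, "ry": 0, "rz": 0, "dx": 0, "dy": 0, "dz": 0, "gripper": -1}])

```text
clock: 17.18
tcp_pos: [0.5336, -0.084, 0.0509]
orientation: [-2.797, -1.428, -0.003]
contact_force: [-2.7, 6.0, 9.9]
grip_width: 0.0216
gripper_force: 29.2
```

Request:
step_arm(moves=[{"rx": 0, "ry": 0, "rz": -1.15, "dx": 0, "dy": 3.8, "dz": 0, "gripper": -1}, {"rx": 0, "ry": 0, "rz": 0, "dx": 0, "dy": 0, "dz": 0, "gripper": -1}])

```text
clock: 17.42
tcp_pos: [0.5371, -0.0864, 0.0509]
orientation: [-2.783, -1.457, -0.004]
contact_force: [-1.9, 4.7, 7.6]
grip_width: 0.0218
gripper_force: 29.0
```

Request:
step_arm(moves=[{"rx": 0, "ry": 0, "rz": -1.15, "dx": 0, "dy": 3.8, "dz": 0, "gripper": -1}, {"rx": 0, "ry": 0, "rz": 0, "dx": 0, "dy": 0, "dz": 0, "gripper": -1}])

```text
clock: 17.68
tcp_pos: [0.541, -0.0891, 0.0509]
orientation: [2.767, 1.485, 0.006]
contact_force: [1.4, 3.8, 6.3]
grip_width: 0.0217
gripper_force: 29.1
```

```bash
python3 ang.py
```

```text
phi 0.3853508425977705 rad 0.1878999646372659 tool yaw 0.3816746811629437 F tool [ 3.9438694  -0.91974331 -6.27286361] 17.675
```

Request:
step_arm(moves=[{"rx": 0, "ry": 0, "rz": -1.15, "dx": 0, "dy": 3.8, "dz": 0, "gripper": -1}, {"rx": 0, "ry": 0, "rz": 0, "dx": 0, "dy": 0, "dz": 0, "gripper": -1}])

```text
clock: 17.92
tcp_pos: [0.5428, -0.0902, 0.0508]
orientation: [-2.753, -1.511, -0.003]
contact_force: [-4.0, 7.0, 12.4]
grip_width: 0.0215
gripper_force: 29.6
```

Request:
step_arm(moves=[{"rx": 0, "ry": 0, "rz": -1.15, "dx": 0, "dy": 3.8, "dz": 0, "gripper": -1}, {"rx": 0, "ry": 0, "rz": 0, "dx": 0, "dy": 0, "dz": 0, "gripper": -1}])

```text
clock: 18.18
tcp_pos: [0.5459, -0.0922, 0.0508]
orientation: [-2.738, -1.538, -0.003]
contact_force: [-4.2, 7.2, 12.1]
grip_width: 0.0216
gripper_force: 29.6
```

Request:
step_arm(moves=[{"rx": 0, "ry": 0, "rz": -1.15, "dx": 0, "dy": 3.8, "dz": 0, "gripper": -1}, {"rx": 0, "ry": 0, "rz": 0, "dx": 0, "dy": 0, "dz": 0, "gripper": -1}])

```text
clock: 18.42
tcp_pos: [0.5492, -0.0942, 0.0508]
orientation: [-2.722, -1.566, -0.003]
contact_force: [-4.0, 6.8, 11.5]
grip_width: 0.0218
gripper_force: 29.5
```

Request:
step_arm(moves=[{"rx": 0, "ry": 0, "rz": -1.15, "dx": 0, "dy": 3.8, "dz": 0, "gripper": -1}, {"rx": 0, "ry": 0, "rz": 0, "dx": 0, "dy": 0, "dz": 0, "gripper": -1}])

```text
clock: 18.68
tcp_pos: [0.5521, -0.0959, 0.0508]
orientation: [-2.706, -1.592, -0.002]
contact_force: [-5.6, 7.5, 13.7]
grip_width: 0.0215
gripper_force: 29.8
```

Request:
step_arm(moves=[{"rx": 0, "ry": 0, "rz": -1.15, "dx": 0, "dy": 3.8, "dz": 0, "gripper": -1}, {"rx": 0, "ry": 0, "rz": 0, "dx": 0, "dy": 0, "dz": 0, "gripper": -1}])

```text
clock: 18.92
tcp_pos: [0.5555, -0.0977, 0.0508]
orientation: [-2.69, -1.62, -0.002]
contact_force: [-4.5, 7.0, 11.7]
grip_width: 0.0217
gripper_force: 29.6
```

```bash
python3 ang.py
```

```text
phi 0.4751766827861297 rad 0.18789363643320645 tool yaw 0.4802704016914462 F tool [  4.1382316   -7.27711484 -11.67387105] 18.925
```

Request:
step_arm(moves=[{"rx": 0, "ry": 0, "rz": -1.15, "dx": 0, "dy": 3.8, "dz": 0, "gripper": -1}, {"rx": 0, "ry": 0, "rz": 0, "dx": 0, "dy": 0, "dz": 0, "gripper": -1}])

```text
clock: 19.18
tcp_pos: [0.5597, -0.0999, 0.0508]
orientation: [-2.674, -1.648, -0.004]
contact_force: [-2.0, 6.1, 9.2]
grip_width: 0.0214
gripper_force: 29.2
```

Request:
step_arm(moves=[{"rx": 0, "ry": 0, "rz": -1.15, "dx": 0, "dy": 3.8, "dz": 0, "gripper": -1}, {"rx": 0, "ry": 0, "rz": 0, "dx": 0, "dy": 0, "dz": 0, "gripper": -1}])

```text
clock: 19.42
tcp_pos: [0.5634, -0.1017, 0.0509]
orientation: [-2.657, -1.676, -0.005]
contact_force: [-0.3, 5.2, 8.6]
grip_width: 0.0218
gripper_force: 29.1
```

```bash
python3 ang.py
```

```text
phi 0.5220971054048476 rad 0.18785455947305316 tool yaw 0.521713651825101 F tool [ 4.5978075  -2.52399848 -8.59879776] 19.425
```

Request:
step_arm(moves=[{"rx": 0, "ry": 0, "rz": -0.86, "dx": 0, "dy": 2.8, "dz": 0, "gripper": -1}, {"rx": 0, "ry": 0, "rz": 0, "dx": 0, "dy": 0, "dz": 0, "gripper": -1}])

```text
clock: 19.68
tcp_pos: [0.5657, -0.1027, 0.0509]
orientation: [-2.644, -1.695, -0.004]
contact_force: [-1.0, 6.3, 9.4]
grip_width: 0.0215
gripper_force: 29.2
```

```bash
python3 ang.py
```

```text
phi 0.5352399774073873 rad 0.18786260868600352 tool yaw 0.5364240007013156 F tool [ 5.29215742 -3.52106877 -9.41973059] 19.675
```

Request:
step_arm(moves=[{"rx": 0, "ry": 0, "rz": -0.86, "dx": 0, "dy": 2.8, "dz": 0, "gripper": -1}, {"rx": 0, "ry": 0, "rz": 0, "dx": 0, "dy": 0, "dz": 0, "gripper": -1}, {"rx": 0, "ry": 0, "rz": 0, "dx": 0, "dy": 0, "dz": 0, "gripper": -1}])

```text
clock: 20.05
tcp_pos: [0.5674, -0.1035, 0.0509]
orientation: [-2.632, -1.713, -0.003]
contact_force: [-4.8, 7.9, 12.5]
grip_width: 0.0214
gripper_force: 29.6
```

```bash
python3 ang.py; python3 - <<'E'
from h import *
s=r.grab_frame("scene")
cv2.imwrite("pics/s5.png",cv2.resize(s[215:335,200:360],None,fx=5,fy=5,interpolation=cv2.INTER_CUBIC))
E
```

```text
phi 0.5454267574842178 rad 0.18787815177559328 tool yaw 0.550544908955405 F tool [  5.29842793  -7.63510762 -12.49285629] 20.05
```

View pics/s5.png

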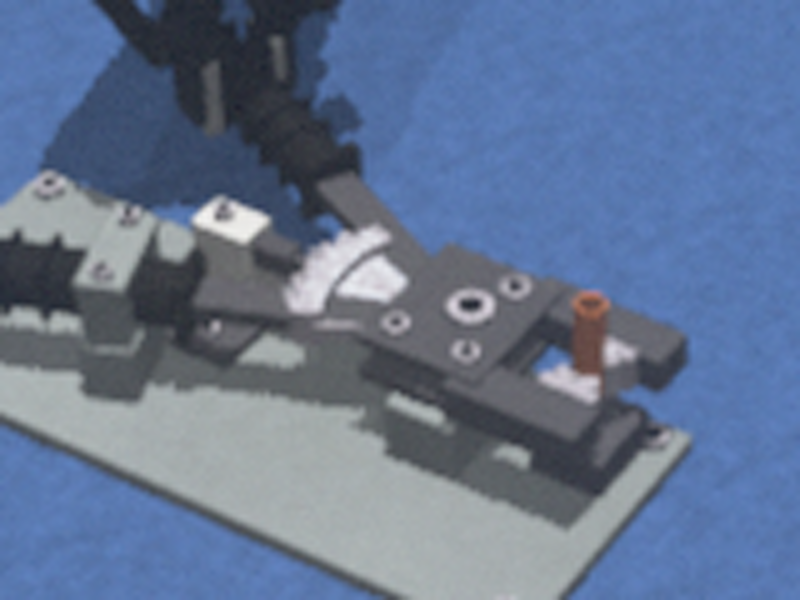

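The third click is felt: the push fell to about 2.5 N and sprang back to 7.6 N. The picture shows the sleeve upright between the closed dies at (590,300)–(588,385), with the gripper still on the lever. Handing in.

```bash
python3 -c "
from bench import r
print(r.hand_in())"
```

```text
the job is handed in; nothing more can be done
None
```

I stood the long sleeve upright on the rest, let go of it, and closed the free handle by three felt clicks. The job was handed in at about 20 s with the gripper still holding the handle; the hand-in returned no verdict.

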